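# Seat a stretcher bar on the sloped rest

## Task

Lay the walnut stretcher bar flat across the two narrow sloped rails of the blue rest and seat it fully: its long edge down against both toes, and its end pushing the yellow spring pad of the end stop fully home. Keep hold of the bar until it lies on the rails rather than dropping it, and press gently. Leave it resting there, and everything else on the bench where it was.

Things in the scene. Friction and masses are not known exactly. Their poses are not given: they have to be found in the camera images.
- bar: the dark walnut stretcher bar, a plain rectangular bar 40 mm wide (own x), 280 mm long (own y), 20 mm thick (own z), about 0.12 to 0.24 kg, the same either way round; lies flat on the bench; origin at the centre of its underside
- deck: sloped plane of the fixed rest. Own x: up the slope, away from the robot, rising 30 deg; own y: along the seated bar towards the end stop; own z: square out of the slope. Origin midway between the toes' uphill faces, at rail surface height, 90 mm above the bench. A seated bar's underside centre is at x = 20 mm, z = 0
- rest: the blue rest, fixed to the bench: base plate 140 x 190 x 8 mm, posts, two aluminium rails 12 mm wide with top faces in deck z = 0, x = 0 to 110 mm, centred at deck y = -75 and +75 mm, open between them. At each rail's foot a blue toe 12 mm wide and thick stands 12 mm above the rail, its uphill face at deck x = 0. Origin under the base's centre, z up
- pad (a joint): the yellow spring pad of the end stop: a plate 36 mm wide, 18 mm above the rail plane, across the bar's path and facing deck -y. Value 0 = out, 0.006 m = pushed fully home (towards deck +y; spring under 0.3 N, then solid). The stop's blue block is clamped on a rod somewhere different each time: the pad's face, when out, is at deck y = 125 to 165 mm. Its place is not given: see it or feel for it
- pine_bar: a pale pine bar 40 x 240 x 20 mm lying flat, origin under its centre; a bystander, not the bar to use
- key0: one of three identical silver L-shaped metal frame corner keys, legs 42 mm and 36 mm long, 11 mm wide, 5 mm thick, lying flat; origin under its middle; a bystander
- key1: one of three identical silver L-shaped metal frame corner keys, legs 42 mm and 36 mm long, 11 mm wide, 5 mm thick, lying flat; origin under its middle; a bystander
- key2: one of three identical silver L-shaped metal frame corner keys, legs 42 mm and 36 mm long, 11 mm wide, 5 mm thick, lying flat; origin under its middle; a bystander
- bradawl: a nickel bradawl with a wooden handle, 140 mm long, 28 mm thick, lying down; origin below its middle; a bystander
- roller: a black rubber hand roller, 100 mm wide and 40 mm in diameter with a black handle, 160 mm long; origin under the rubber cylinder; a bystander
- glue: a white glue bottle with orange cap, 56 mm in diameter, 150 mm high, standing; origin under its centre; a bystander

How it is judged:
By the outcome, as a careful person would: the job done as asked, in the order asked, and still so for the second after the job is handed in, with the robot touching nothing.
It also fails if it takes over 51 s, if anything falls off the work surface, if the arm or the gripper's body presses on something with over 40 N, if the wrist force passes 120 N, or if a joint passes its speed limit or range.

## Robot

A 6-joint arm with a two-finger parallel gripper is mounted at the origin on the work surface. World frame = base frame: x ahead of the robot, y to its left, z up, the work surface at z = 0. Lengths are in m, angles in rad, forces in N, time in s.
With the tool pointing down it reaches from about 0.35 to 0.975 m from the base axis. Payload 4.9 kg.
Tool frame: the origin (TCP) lies at the very end of the fingers, on their centre line; the grasp point (between the pads) lies 19 mm behind it; z points along the fingers, y is the line along which they close (so a half turn about z gives the same grasp; the last joint's range is limited). The gripper opens to 85 mm and grips with 20 to 120 N. Pads are 22 mm wide; open, the fingers measure 114 mm over their backs; the gripper's body (76 mm by 85 mm) begins 54 mm behind the grasp point. The pads swing forward as they close: fully open they stand 13 mm farther back than shut.
Start: joints at [1.045, 0.053, 1.613, -0, 1.476, -0.119], TCP at [0.247, 0.574, 0.231] pointing down, gripper open.
Joint ranges: [-3.01, 3.01], [-1.01, 2.22], [0.06, 2.58], [-1.02, 4.17], [0.09, 2.62], [-3.14, 3.14]. Speed limits (rad/s): [2.57, 2.57, 3.14, 3.14, 3.14, 3.14].

## Interface

Orientations are given as a rotation vector (axis times angle).
In Python, from station import get_obs, get_image, get_calibration, finish_job gives the robot as it stands.
- The arm moves only by the tool servo_tool, never from a script. Its argument "increments" is a list of rows, each a list of 5 numbers: the opening, from 0 (shut) to 1 (fully open), then the shift along the tool's x, y, z in mm, then the turn about the tool's z in degrees. In form: [[jaw, tx, ty, tz, spin], ...]. A call has 1 to 12 rows; each row shifts and turns the commanded pose from where the row before left it, along the tool's axes as they then stand; what a row does not reach is not made up. A row lasts 1/8 s, in which the tool goes at most 62.5 mm and 10.7 degrees, less where a joint would pass 70% of its speed; a pose out of reach is approached as far as the arm can. A call is refused whole if a number of a shift passes 62.5 or a number of a turn 10.7, either way. A call with a gripper value outside its range is refused whole. The fingers move at their own pace and stop on an object; "force" is the grip in N (left out, the last holds). Time passes only in rows, so rows that do not move let the fingers close. It gives the time, the measured TCP pose, the force, the opening and the grip force at its end, in the units of the state.
- get_obs(): the state, without advancing time (a new reading comes with each control period).
- get_image(name): name is "scene" or "top" or "wrist"; returns the picture (480x640x3 uint8, red, green, blue); there is no depth.
- get_calibration(name): a dict with "fx", "fy", "cx", "cy" (pixels), "R" (3x3) and "t" (3): a world point X has camera coordinates R X + t; the wrist camera has in their place "mount" (4x4, takes a point from camera to tool coordinates, whose origin is the TCP and whose axes are the flange's). Camera axes: x right, y down, z forward; pixel columns grow to the right and rows downward; lengths in m; the calibration is good to about 2 mm. A picture is of the moment at which its call begins: read the wrist's pose just before it. get_calibration takes no time and is no camera call.
- finish_job(): hands the job in; it is judged then, once.
The state is a dict: "t": time; "q": joint angles; "dq": joint speeds; "effort": joint torques, N m; "tool_pos": TCP position; "tool_rot": TCP orientation; "contact_force": force on the tool from outside, world axes, zero at the start; "wrist_torque": the same for the moment, N m; "opening": finger opening in m; "grip_force": force on a finger pad.
Only numpy, scipy, OpenCV 4.12 (cv2) and the standard library are available. Lean on these libraries where they do the work, as an engineer would, in place of code of your own. Each camera call takes 0.05 s, during which the arm holds its last target. There are 200 camera calls.

## Working session

There is one attempt and no reset: what is moved stays moved. The work goes in short steps, Python scripts to look and compute and a tool call to move; the robot and the scene stay as the last step left them, time stands still between calls to the robot, and variables do not carry over. Pictures are saved under pics/ and viewed, at most 10 in all, crops included, and the job is handed in when it is done.

Besides the shell and the picture viewer there is one more tool, called as name(argument=value, ...) on one line, values as JSON. servo_tool: Moves the arm, as the interface text tells. Its arguments: {"type":"object","properties":{"increments":{"type":"array"},"force":{"type":"number"}},"required":["increments"]}

```bash
mkdir -p pics; ls
python3 - <<'E'
from station import *
import cv2,numpy as np
o=get_obs();print({k:np.round(v,3).tolist() for k,v in o.items()})
for n in("scene","top"):
    cv2.imwrite(f"pics/{n}0.png",cv2.cvtColor(get_image(n),cv2.COLOR_RGB2BGR));c=get_calibration(n);print(n,{k:np.round(v,4).tolist() for k,v in c.items()})
print(get_calibration("wrist"))
E
```

```text
pics
{'t': 0.0, 'q': [1.045, 0.053, 1.614, -0.0, 1.476, -0.119], 'dq': [0.001, -0.001, -0.0, 0.0, -0.002, -0.002], 'effort': [-0.001, -39.369, -37.017, -0.0, 0.007, -0.0], 'tool_pos': [0.247, 0.573, 0.23], 'tool_rot': [-0.634, -3.076, 0.003], 'contact_force': [0.153, -0.406, 0.224], 'wrist_torque': [-0.0, -0.007, -0.013], 'grip_force': 0.0, 'opening': 0.085}
scene {'fx': 589.2383, 'fy': 589.2383, 'cx': 325.0152, 'cy': 241.7969, 'R': [[-0.7286, 0.6847, -0.0161], [0.5417, 0.5618, -0.6252], [-0.4191, -0.4643, -0.7803]], 't': [0.3871, -0.2638, 1.5833]}
top {'fx': 442.7385, 'fy': 442.7385, 'cx': 318.2109, 'cy': 235.3889, 'R': [[0.025, -0.9992, 0.0313], [-0.994, -0.0282, -0.1054], [0.1062, -0.0285, -0.9939]], 't': [0.0107, 0.5644, 0.9175]}
{'fx': 401.43373174816793, 'fy': 401.43373174816793, 'cx': 314.85684575242396, 'cy': 243.30526094568464, 'mount': array([[ 5.76245637e-04, -9.56283941e-01, -2.92439211e-01,
         7.40024990e-02],
       [ 9.99999183e-01,  2.17324237e-04,  1.25982247e-03,
         1.09969423e-03],
       [-1.14119387e-03, -2.92439697e-01,  9.56283285e-01,
        -1.42591077e-01],
       [ 0.00000000e+00,  0.00000000e+00,  0.00000000e+00,
         1.00000000e+00]])}
```

View pics/scene0.png

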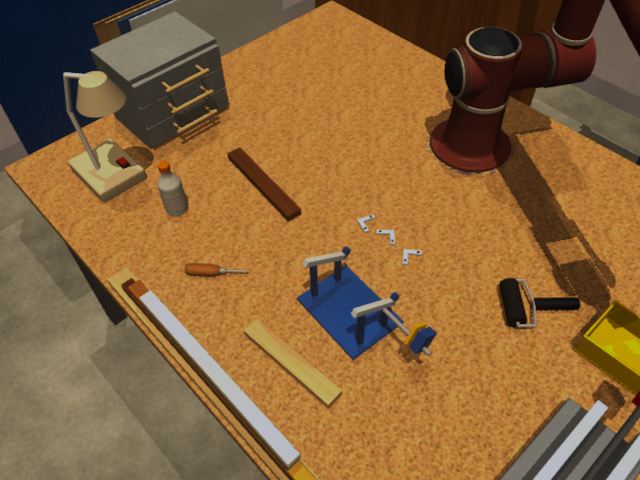

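View pics/top0.png

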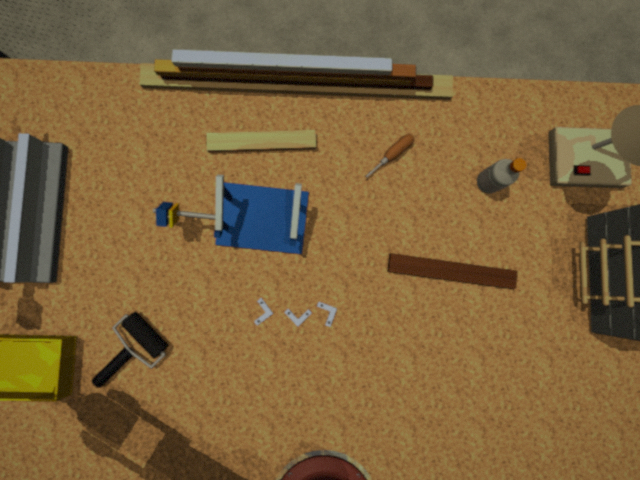

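The bar is dark, at about (453,271) in top. The rest is blue, at about (262,217) in top, with its end stop on the left, so deck +y is about world +y. Next I'll mask and measure, with a close crop of the rest.

```bash
cat > h.py <<'E'
import numpy as np,cv2
from station import *
from scipy.spatial.transform import Rotation as Ro
def cam(n,obs=None):
    c=get_calibration(n)
    if n=="wrist":
        M=c["mount"];R0=Ro.from_rotvec(obs["tool_rot"]).as_matrix();Rc=R0@M[:3,:3];C=R0@M[:3,3]+obs["tool_pos"]
    else: Rc=np.array(c["R"]).T;C=-Rc@np.array(c["t"])
    return c,Rc,C
def ray(cm,uv):
    c,Rc,C=cm;d=Rc@np.array([(uv[0]-c["cx"])/c["fx"],(uv[1]-c["cy"])/c["fy"],1]);return C,d/np.linalg.norm(d)
def onz(cm,uv,z):
    C,d=ray(cm,uv);return C+d*(z-C[2])/d[2]
def tri(cs,uvs):
    A=np.zeros((3,3));b=np.zeros(3);rs=[ray(c,u) for c,u in zip(cs,uvs)]
    for C,d in rs: P=np.eye(3)-np.outer(d,d);A+=P;b+=P@C
    X=np.linalg.solve(A,b);return X,[np.linalg.norm(np.cross(X-C,d)) for C,d in rs]
def proj(cm,X):
    c,Rc,C=cm;p=Rc.T@(np.array(X)-C);return np.array([c["fx"]*p[0]/p[2]+c["cx"],c["fy"]*p[1]/p[2]+c["cy"]])
def big(m):
    cs,_=cv2.findContours(m.astype(np.uint8),cv2.RETR_EXTERNAL,cv2.CHAIN_APPROX_NONE);return sorted(cs,key=cv2.contourArea)[::-1]
E
python3 - <<'E'
from h import *
T=cam("top");S=cam("scene")
it=cv2.imread("pics/top0.png");is_=cv2.imread("pics/scene0.png")
for nm,im,cm,roi in(("top",it,T,(370,235,535,305)),("scene",is_,S,(215,140,310,225))):
    x0,y0,x1,y1=roi;c=im[y0:y1,x0:x1].astype(int);m=(c[...,2]<95)&(c[...,0]<60)
    k=big(m)[0];r=cv2.minAreaRect(k);b=cv2.boxPoints(r)+[x0,y0]
    print(nm,"bar px",np.round(b,1).tolist(),"world",np.round([onz(cm,p,.02)[:2] for p in b],4).tolist())
    if nm=="top":
        w=np.array([onz(cm,p+[x0,y0],.02)[:2]*1000 for p in k[:,0].astype(float)],np.float32);print("rect mm",cv2.minAreaRect(w))
# blue base
    hsv=cv2.cvtColor(im,cv2.COLOR_BGR2HSV);m=(hsv[...,0]>95)&(hsv[...,0]<125)&(hsv[...,1]>130)&(hsv[...,2]>40)
    roi=(140,165,320,265) if nm=="top" else(280,230,450,370)
    x0,y0,x1,y1=roi;mm=np.zeros_like(m);mm[y0:y1,x0:x1]=m[y0:y1,x0:x1]
    for k in big(mm)[:5]: print(nm,"blue",cv2.contourArea(k),np.round(cv2.boxPoints(cv2.minAreaRect(k)),1).tolist())
    m2=(hsv[...,0]>20)&(hsv[...,0]<34)&(hsv[...,1]>150);mm=np.zeros_like(m);mm[y0:y1,x0:x1]=m2[y0:y1,x0:x1]
    for k in big(mm)[:2]: print(nm,"yellow",cv2.contourArea(k),cv2.boundingRect(k),np.round(cv2.boxPoints(cv2.minAreaRect(k)),1).tolist())
a=cv2.resize(it[165:265,145:320],(700,400),interpolation=cv2.INTER_CUBIC)
cv2.imwrite("pics/ct.png",a)
b=cv2.resize(is_[232:362,290:445],(700,587),interpolation=cv2.INTER_CUBIC);cv2.imwrite("pics/cs.png",b)
E
```

```text
top bar px [[386.2, 272.0], [388.9, 252.6], [517.3, 270.3], [514.7, 289.6]] world [[0.4899, -0.1229], [0.5318, -0.1283], [0.5009, -0.4093], [0.459, -0.4025]]
rect mm ((495.3873596191406, -265.8117980957031), (281.8659973144531, 42.37337112426758), 83.7283706665039)
top blue 4433.5 [[213.6999969482422, 243.60000610351562], [220.5, 182.39999389648438], [307.79998779296875, 192.10000610351562], [301.0, 253.3000030517578]]
top blue 185.0 [[153.89999389648438, 223.10000610351562], [158.8000030517578, 200.6999969482422], [170.39999389648438, 203.3000030517578], [165.39999389648438, 225.60000610351562]]
top yellow 125.5 (168, 204, 11, 24) [[168.0, 204.0], [178.0, 204.0], [178.0, 227.0], [168.0, 227.0]]
scene bar px [[225.4, 155.5], [237.4, 144.1], [302.0, 212.1], [290.0, 223.5]] world [[0.5104, -0.4021], [0.4607, -0.4151], [0.4982, -0.1153], [0.5425, -0.1082]]
scene blue 3665.5 [[297.0, 298.0], [341.8999938964844, 257.1000061035156], [400.1000061035156, 321.1000061035156], [355.1000061035156, 362.0]]
scene blue 237.0 [[406.5, 343.5], [426.0, 324.0], [435.0, 333.0], [415.5, 352.5]]
scene blue 48.5 [[383.5, 321.5], [387.5, 317.5], [396.0, 326.0], [392.0, 330.0]]
scene blue 21.0 [[390.0, 296.0], [394.0, 292.0], [397.5, 295.5], [393.5, 299.5]]
scene blue 14.5 [[389.5, 310.5], [390.5, 309.5], [402.0, 321.0], [401.0, 322.0]]
scene yellow 26.0 (415, 322, 12, 6) [[414.3999938964844, 325.3999938964844], [425.20001220703125, 321.1000061035156], [426.5, 324.20001220703125], [415.6000061035156, 328.6000061035156]]
scene yellow 1.0 (299, 343, 2, 3) [[298.5, 343.5], [299.0, 343.0], [300.5, 344.5], [300.0, 345.0]]
```

View pics/ct.png

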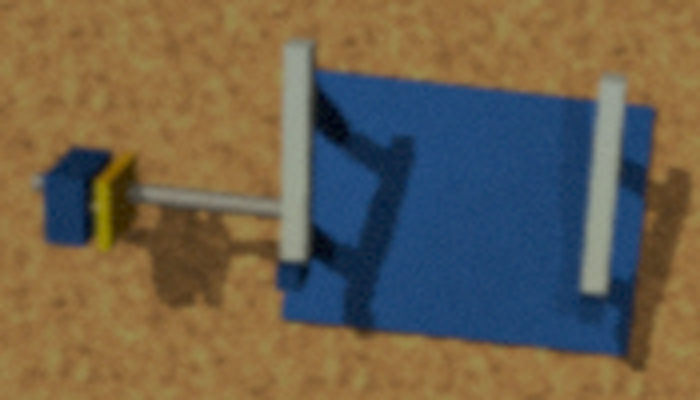

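View pics/cs.png

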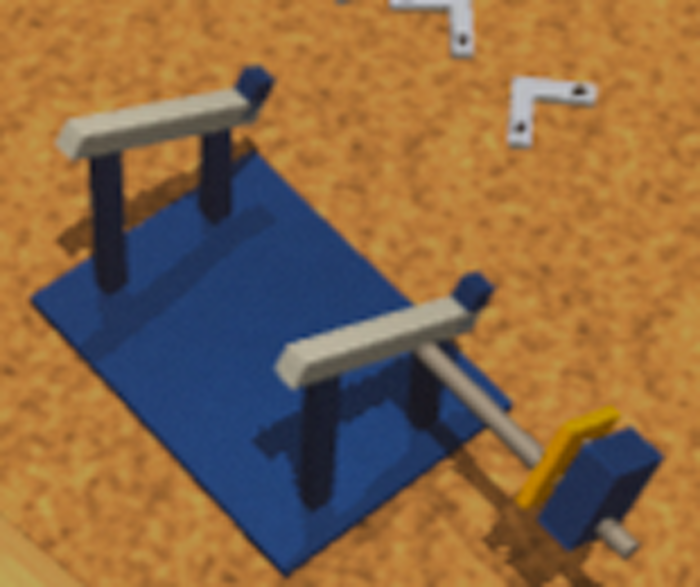

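The top crop shows the rails' high ends at crop (299,41) and (614,75), and their low ends at the toes at (294,262) and (594,295). The pad's plate is around (115,200). The scene crop shows the toes on the robot side and the pad beyond the near rail.

Run:
```python
from h import *
T=cam("top");S=cam("scene")
print("camC",T[2],S[2])
t=lambda u,v:(145+u/4-.375,165+v/4-.375)
s=lambda u,v:(290+u/4.516-.4,232+v/4.516-.4)
for n,p,z in(("railL hi",t(299,41),.145),("railR hi",t(614,75),.145),("railL lo",t(294,262),.09),("railR lo",t(594,295),.09),("base LB",t(282,320),.008),("base RB",t(628,356),.008),("base RT",t(655,107),.008),("pad top -y edge hi",t(134,156),.116),("pad lo",t(108,248),.09)):
    print(n,np.round(onz(T,p,z),4))
# base in scene: corners
for n,p in(("-y hi",s(33,298)),("+y hi",s(287,575)),("-y lo",s(255,150)),("+y lo",s(512,405))): print("scene base",n,np.round(onz(S,p,.008),4))
print("railR hi scene",np.round(onz(S,s(72,133),.145),4),"railL hi scene",np.round(onz(S,s(288,360),.145),4))
# pad: tri of corners: upper end of top edge
print(tri([T,S],[t(134,156),s(565,428)]),tri([T,S],[t(108,248),s(612,412)]))
```

```text
camC [0.4633306  0.05280583 0.97105061] [1.08843258 0.618291   1.0766928 ]
railL hi [0.6613 0.2189 0.145 ]
railR hi [0.6497 0.0697 0.145 ]
railL lo [0.5623 0.227  0.09  ]
railR lo [0.55   0.0775 0.09  ]
base LB [0.5397 0.2482 0.008 ]
base RB [0.5253 0.0603 0.008 ]
base RT [0.6634 0.0494 0.008 ]
pad top -y edge hi [0.6089 0.3014 0.116 ]
pad lo [0.5667 0.319  0.09  ]
scene base -y hi [0.6641 0.0528 0.008 ]
scene base +y hi [0.6798 0.2406 0.008 ]
scene base -y lo [0.5258 0.0637 0.008 ]
scene base +y lo [0.543  0.2509 0.008 ]
railR hi scene [0.6491 0.0727 0.145 ] railL hi scene [0.6631 0.2204 0.145 ]
(array([0.60141509, 0.3064109 , 0.12400548]), [np.float64(0.009487236016030418), np.float64(0.009487236016030414)]) (array([0.5647173 , 0.31505575, 0.10433153]), [np.float64(0.00044502390735355195), np.float64(0.0004450239073536061)])
```

servo_tool(increments=[[1, 0, 0, -14, 10.43], [1, 0, 0, -14, 10.43], [1, 0, 0, -14, 10.43], [1, 0, 0, -14, 10.43], [1, 0, 0, -14, 10.43], [1, 0, 0, -14, 10.43], [1, 0, 0, -14, 10.43]], force=20)

```text
t: 0.98
tool_pos: [0.2472, 0.5737, 0.329]
tool_rot: [2.346, 2.088, -0.002]
contact_force: [0.5, 0.0, 0.0]
opening: 0.0854
grip_force: 0.0
```

servo_tool(increments=[[1, -34.2, 41, 0, 0], [1, -34.2, 41, 0, 0], [1, -34.2, 41, 0, 0], [1, -34.2, 41, 0, 0], [1, -34.2, 41, 0, 0], [1, -34.2, 41, 0, 0], [1, -34.2, 41, 0, 0], [1, -34.2, 41, 0, 0], [1, -34.2, 41, 0, 0], [1, 0, 0, 0, 0]])

```text
t: 2.22
tool_pos: [0.5817, 0.2246, 0.3279]
tool_rot: [-2.345, -2.09, 0.003]
contact_force: [-1.1, 0.9, -0.5]
opening: 0.0854
grip_force: 0.0
```

Run:
```python
from h import *
o=get_obs();im=get_image("wrist");cv2.imwrite("pics/w1.png",im[...,::-1]);np.savez("w1.npz",tool_pos=o["tool_pos"],tool_rot=o["tool_rot"])
R=Ro.from_rotvec(o["tool_rot"]).as_matrix();print(o["t"],o["tool_pos"],R.round(4).tolist(),np.round(o["q"],2),o["contact_force"])
```

```text
2.225 [0.58174901 0.22456934 0.32792836] [[0.1149, 0.9934, -0.0018], [0.9934, -0.1149, -0.001], [-0.0012, -0.0017, -1.0]] [ 0.25  0.01  1.5  -0.    1.64  0.36] [-1.09008518  0.86202387 -0.54952061]
```

View pics/w1.png

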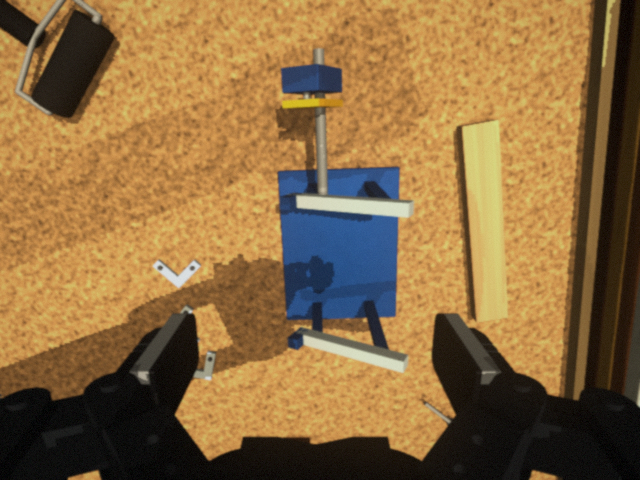

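The wrist view shows rail L from (298,202) to (411,208), rail R from (302,338) to (406,360), toes at their left ends, and the pad as a yellow strip at about (311,103).

Run:
```python
from h import *
o=dict(np.load("w1.npz"));W=cam("wrist",o);print("C",W[2])
im=cv2.imread("pics/w1.png");hsv=cv2.cvtColor(im,cv2.COLOR_BGR2HSV)
g=(hsv[...,1]<70)&(hsv[...,2]>110);mm=np.zeros_like(g);mm[185:385,280:425]=g[185:385,280:425]
mm=cv2.morphologyEx(mm.astype(np.uint8),cv2.MORPH_OPEN,np.ones((7,7)))
for k in big(mm)[:2]:
    b=cv2.approxPolyDP(k,4,True)[:,0];print("rail",b.tolist(),np.round(cv2.boxPoints(cv2.minAreaRect(k)),1).tolist())
y=(hsv[...,0]>18)&(hsv[...,0]<34)&(hsv[...,1]>190);mm=np.zeros_like(g);mm[80:125,270:355]=y[80:125,270:355]
k=big(mm)[0];b=cv2.boxPoints(cv2.minAreaRect(k));print("pad",b.round(1).tolist())
for p in b: print([onz(W,p,z).round(4).tolist() for z in(.09,.105,.12)])
for n,p,z in(("L lo",(297,202),.09),("R lo",(300.5,336),.09),("L hi",(411,208),.145),("R hi",(406,360),.145)): print(n,onz(W,p,z).round(4))
a=cv2.resize(im[80:380,270:420],(400,800),interpolation=cv2.INTER_CUBIC)
a=np.hstack([cv2.resize(im[80:230,270:420],(400,400),interpolation=cv2.INTER_CUBIC),cv2.resize(im[280:380,280:420],(400,400),interpolation=cv2.INTER_CUBIC)]);cv2.imwrite("pics/w1c.png",a)
```

```text
C [0.59139957 0.2995015  0.47042442]
rail [[296, 196], [298, 208], [412, 213], [412, 202]] [[295.1000061035156, 209.5], [296.20001220703125, 193.8000030517578], [412.79998779296875, 201.6999969482422], [411.70001220703125, 217.39999389648438]]
rail [[303, 335], [306, 345], [394, 370], [406, 366], [406, 360]] [[300.20001220703125, 345.79998779296875], [303.3999938964844, 333.5], [407.5, 360.3999938964844], [404.29998779296875, 372.70001220703125]]
pad [[282.0, 99.0], [342.0, 99.0], [342.0, 108.0], [282.0, 108.0]]
[[0.5641, 0.3213, 0.09], [0.5651, 0.3204, 0.105], [0.5662, 0.3195, 0.12]]
[[0.6173, 0.3151, 0.09], [0.6163, 0.3145, 0.105], [0.6152, 0.3139, 0.12]]
[[0.6166, 0.3075, 0.09], [0.6156, 0.3072, 0.105], [0.6146, 0.3069, 0.12]]
[[0.563, 0.3137, 0.09], [0.5641, 0.3131, 0.105], [0.5652, 0.3126, 0.12]]
L lo [0.5655 0.2272 0.09  ]
R lo [0.5508 0.0831 0.09  ]
L hi [0.6621 0.222  0.145 ]
R hi [0.651  0.0783 0.145 ]
```

View pics/w1c.png

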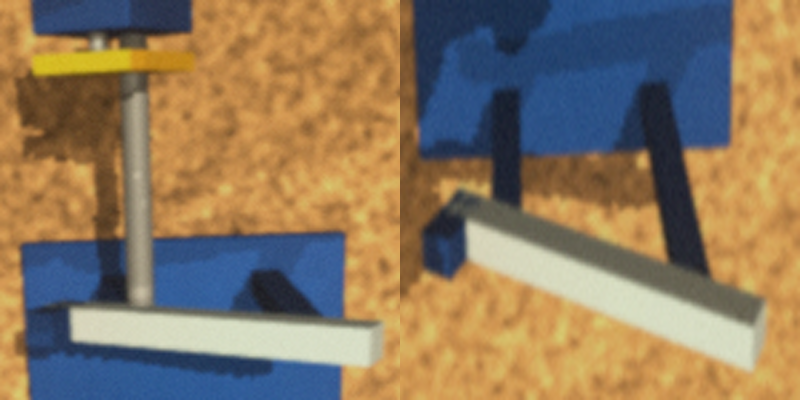

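Run:
```python
from h import *
o=dict(np.load("w1.npz"));W=cam("wrist",o)
P={n:onz(W,p,z) for n,p,z in(("Llo",(296.25,201.7),.09),("Rlo",(303.5,339),.09),("Lhi",(405.4,209.4),.145),("Rhi",(403.2,363.8),.145),("pad",(281.5,108.5),.107),("pad2",(318.7,106.5),.125))}
for n in P:print(n,P[n].round(4))
d=(P["Llo"]-P["Rlo"]+P["Lhi"]-P["Rhi"])[:2];print("sep",np.linalg.norm(d)/2,"yaw",np.degrees(np.arctan2(-d[0],d[1])))
yd=d/np.linalg.norm(d);xd=np.array([yd[1],-yd[0]])
lo=(P["Llo"]+P["Rlo"])[:2]/2;hi=(P["Lhi"]+P["Rhi"])[:2]/2;print(lo,hi,hi-.0953*xd,"len",(hi-lo)@xd)
for O in(lo,hi-.0953*xd):print([((P[k][:2]-O)@xd,(P[k][:2]-O)@yd) for k in("pad","pad2")])
```

```text
Llo [0.5648 0.2276 0.09  ]
Rlo [0.5535 0.0792 0.09  ]
Lhi [0.6574 0.2213 0.145 ]
Rhi [0.6482 0.0746 0.145 ]
pad [0.5638 0.3127 0.107 ]
pad2 [0.5955 0.3101 0.125 ]
sep 0.14793974787353772 yaw -3.9762232636505788
[0.55916986 0.1534069 ] [0.65282561 0.14793841] [0.55775501 0.15454675] len 0.09380950971829059
[(np.float64(-0.006437382117339507), np.float64(0.15924884984886317)), (np.float64(0.02536430334616802), np.float64(0.15886347840611703))]
[(np.float64(-0.004946891835630056), np.float64(0.15820984834312402)), (np.float64(0.02685479362787747), np.float64(0.15782447690037787))]
```

servo_tool(increments=[[1, -55.4, -3.2, 15, 0], [1, -55.4, -3.2, 15, 0], [1, -55.4, -3.2, 15, 0], [1, -55.4, -3.2, 15, 0], [1, -55.4, -3.2, 15, 0], [1, -55.4, -3.2, 15, 0], [1, -55.4, -3.2, 15, 0], [1, -55.4, -3.2, 15, 0], [1, -55.4, -3.2, 15, 0], [1, 0, 0, 15, 0], [1, 0, 0, 0, 0]])

```text
t: 3.65
tool_pos: [0.496, -0.2631, 0.1774]
tool_rot: [-2.337, -2.094, 0.0]
contact_force: [0.3, 0.1, -1.3]
opening: 0.0853
grip_force: 0.0
```

Run:
```python
from h import *
o=get_obs();W=cam("wrist",o);im=get_image("wrist")[...,::-1];cv2.imwrite("pics/w2.png",im)
R=Ro.from_rotvec(o["tool_rot"]).as_matrix();p=o["tool_pos"];print(o["t"],p,R[:,1],o["contact_force"])
c=im.astype(int);m=(c[...,2]<110)&(c[...,2]>c[...,0]+18)&(c[...,1]<70)
for v in range(0,400,20):
    r=np.where(m[v,150:500])[0]+150
    if len(r)>20:
        a,b=np.percentile(r,[2,98]);X=[R.T@(onz(W,(u,v),.02)-p)*1000 for u in(a,b)];print(v,a,b,np.round(X,1)[:,:2].tolist())
k=big(m)[0];print(cv2.boundingRect(k),cv2.minAreaRect(k))
```

```text
3.65 [ 0.49596389 -0.26312171  0.17741297] [ 0.99400718 -0.10927356 -0.0030009 ] [ 0.31886141  0.12839755 -1.32644194]
80 290.4 345.6 [[102.8, -16.0], [102.8, 22.4]]
100 290.66 344.34 [[89.7, -16.1], [89.7, 21.8]]
120 291.08 343.92 [[76.2, -16.0], [76.2, 21.8]]
140 291.08 342.92 [[62.3, -16.2], [62.3, 21.3]]
160 292.06 342.94 [[48.1, -15.7], [48.1, 21.7]]
180 292.06 342.94 [[33.4, -16.0], [33.4, 22.0]]
260 293.62 340.38 [[-29.7, -15.7], [-29.6, 21.2]]
280 288.96 341.04 [[-46.7, -19.7], [-46.6, 22.1]]
300 293.98 341.02 [[-64.2, -16.0], [-64.2, 22.4]]
320 191.12 446.72 [[-82.4, -101.5], [-82.1, 110.3]]
340 257.14 487.38 [[-101.0, -47.5], [-100.7, 146.2]]
360 295.46 470.62 [[-120.3, -15.5], [-120.0, 134.3]]
380 207.79999999999998 455.68 [[-140.4, -92.1], [-139.9, 123.6]]
(289, 59, 59, 324) ((315.6039123535156, 220.76736450195312), (56.913944244384766, 322.8851318359375), 1.086045742034912)
```

View pics/w2.png

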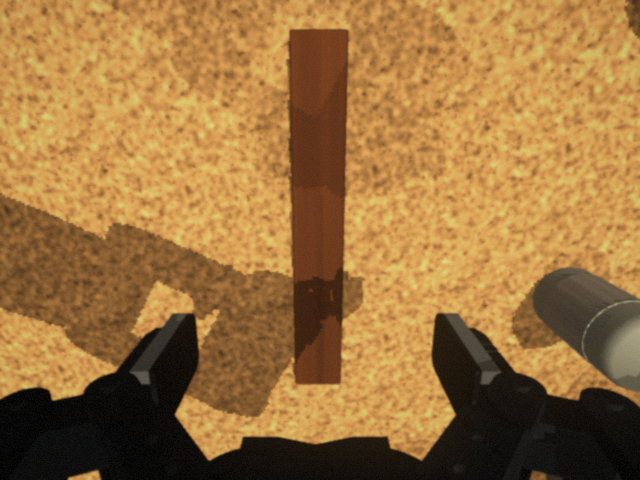

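The bar is centred between the fingers, running from row 30 to row 383. It is offset about −5 mm along tool x and +3 mm along tool y, and aligned with the tool. Descending.

servo_tool(increments=[[1, -5, 3, 20, 0], [1, 0, 0, 45, 0], [1, 0, 0, 45, 0], [1, 0, 0, 40, 0], [1, 0, 0, 15, 0], [1, 0, 0, 8, 0], [1, 0, 0, 0, 0]])

```text
t: 4.58
tool_pos: [0.4999, -0.2705, 0.0071]
tool_rot: [2.339, 2.095, 0.0]
contact_force: [0.2, -0.4, 0.3]
opening: 0.0853
grip_force: 0.0
```

servo_tool(increments=[[0.4, 0, 0, 0, 0], [0.4, 0, 0, 0, 0], [0.3, 0, 0, 0, 0], [0.3, 0, 0, 0, 0], [0.3, 0, 0, 0, 0], [0.3, 0, 0, 0, 0]], force=40)

```text
t: 5.32
tool_pos: [0.4998, -0.2708, 0.0075]
tool_rot: [2.339, 2.094, 0.0]
contact_force: [-0.5, -0.1, 5.8]
opening: 0.039
grip_force: 42.5
```

servo_tool(increments=[[0.3, 0, 0, -20, 0], [0.3, 0, 0, -45, 0], [0.3, 0, 0, -50, 0], [0.3, 0, 0, -50, 0], [0.3, 0, 0, -45, 0], [0.3, 0, 0, -30, 0]])

```text
t: 6.08
tool_pos: [0.4994, -0.2704, 0.25]
tool_rot: [2.338, 2.093, 0.001]
contact_force: [-0.0, -0.1, -1.5]
opening: 0.0388
grip_force: 41.8
```

servo_tool(increments=[[0.3, 30, 2.2, 0, 0], [0.3, 50, 3.7, 0, 0], [0.3, 55, 4, 0, 0], [0.3, 55, 4, 0, 0], [0.3, 55, 4, 0, 0], [0.3, 55, 4, 0, 0], [0.3, 55, 4, 0, 0], [0.3, 50, 3.7, 0, 0], [0.3, 26.4, 2.1, 0, -1.9], [0.3, 0, 0, 0, 0], [0.3, 0, 0, 0, 0]])

```text
t: 7.45
tool_pos: [0.5777, 0.1545, 0.2464]
tool_rot: [2.306, 2.134, -0.001]
contact_force: [-0.1, -0.2, -0.9]
opening: 0.039
grip_force: 41.7
```

Run:
```python
from h import *
o=get_obs();im=get_image("wrist")[...,::-1];cv2.imwrite("pics/w3.png",im);np.savez("w3.npz",tool_pos=o["tool_pos"],tool_rot=o["tool_rot"])
R=Ro.from_rotvec(o["tool_rot"]).as_matrix();print(o["t"],o["tool_pos"],R[:,1],o["contact_force"],o["opening"],o["grip_force"])
it=get_image("top")[...,::-1];isc=get_image("scene")[...,::-1];cv2.imwrite("pics/top3.png",it);cv2.imwrite("pics/scene3.png",isc)
a=np.hstack([cv2.resize(im,(400,300)),cv2.resize(it[120:270,100:300],(400,300))])
b=np.hstack([cv2.resize(isc[160:385,230:530],(400,300)),np.zeros((300,400,3),np.uint8)]);cv2.imwrite("pics/m3.png",np.vstack([a,b]))
```

```text
7.45 [0.57773527 0.15448075 0.24641718] [ 9.96991734e-01 -7.75071914e-02 -3.41626531e-04] [-0.05885407 -0.23090856 -0.88833314] 0.0389677386456613 41.713587641716
```

View pics/m3.png

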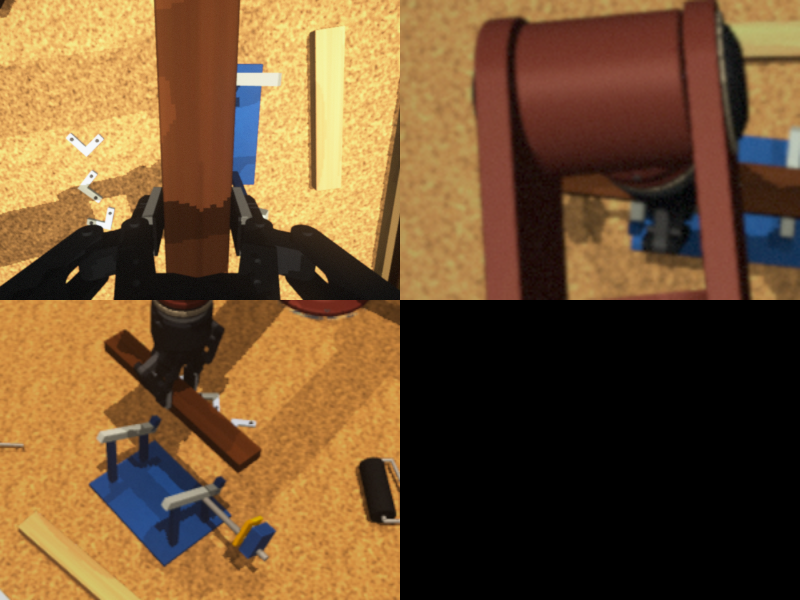

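The composite shows the bar held level, lined up between the jaws, with its +y end above and short of the pad. In the scene crop the end's top corners are at about (260,152) and (237,163).

Run:
```python
from h import *
S=cam("scene");im=cv2.imread("pics/scene3.png");c=im.astype(int)
m=(c[...,2]<120)&(c[...,2]>c[...,0]+20)&(c[...,1]<62);m[:,:300]=0;m[:230]=0;m[300:]=0;m[:,440:]=0
k=big(m)[0];print(cv2.approxPolyDP(k,3,True)[:,0].tolist())
O=np.array([.5585,.154]);y=np.array([.0767,.997]);x=np.array([.997,-.0767])
for p in((425,274),(408,282)):
    X=onz(S,p,.259);print(X,(X[:2]-O)@x,(X[:2]-O)@y)
```

```text
[[359, 230], [356, 242], [408, 289], [424, 277], [425, 272], [379, 230]]
[0.57501961 0.30066679 0.259     ] 0.005220704092615256 0.1474938387258137
[0.60813101 0.29173879 0.259     ] 0.038917555013196464 0.14113227090587813
```

servo_tool(increments=[[0.3, 0, 0, 30, 0], [0.3, 0, 0, 40, 0], [0.3, 0, 0, 30, 0], [0.3, 0, 0, 10, 0], [0.3, 0, 0, 4, 0], [0.3, 0, 0, 2, 0], [0.3, 0, 0, 2, 0], [0.3, 0, 0, 2, 0], [0.3, 0, 0, 0, 0]])

```text
t: 8.72
tool_pos: [0.5781, 0.1551, 0.1264]
tool_rot: [2.305, 2.134, 0.0]
contact_force: [0.4, 0.4, -1.1]
opening: 0.0387
grip_force: 41.7
```

servo_tool(increments=[[0.3, 0, 0, 1.5, 0], [0.3, 0, 0, 1.5, 0], [0.3, 0, 0, 0, 0]])

```text
t: 9.1
tool_pos: [0.5779, 0.155, 0.123]
tool_rot: [-2.305, -2.134, 0.001]
contact_force: [1.4, -0.1, -1.8]
opening: 0.0391
grip_force: 41.7
```

servo_tool(increments=[[0.3, 0, 0, 1, 0], [0.3, 0, 0, 1, 0], [0.3, 0, 0, 0, 0]])

```text
t: 9.48
tool_pos: [0.578, 0.155, 0.1212]
tool_rot: [-2.305, -2.134, 0.0]
contact_force: [-0.1, 0.2, -1.2]
opening: 0.0389
grip_force: 41.7
```

servo_tool(increments=[[0.3, 0, 0, 1, 0], [0.3, 0, 0, 0, 0]])

```text
t: 9.72
tool_pos: [0.5782, 0.155, 0.1206]
tool_rot: [2.305, 2.134, 0.0]
contact_force: [0.0, 0.8, 0.5]
opening: 0.0386
grip_force: 41.8
```

servo_tool(increments=[[0.3, 0, 0, 1, 0], [0.3, 0, 0, 0, 0]])

```text
t: 9.98
tool_pos: [0.5784, 0.1551, 0.1203]
tool_rot: [2.305, 2.134, 0.001]
contact_force: [-2.8, 0.7, 5.4]
opening: 0.039
grip_force: 42.4
```

servo_tool(increments=[[0.3, 0, 0, 1, 0], [0.3, 0, 0, 0, 0]])

```text
t: 10.22
tool_pos: [0.5784, 0.1551, 0.1202]
tool_rot: [2.305, 2.134, 0.001]
contact_force: [-5.7, -1.1, 9.4]
opening: 0.0388
grip_force: 42.9
```

servo_tool(increments=[[0.45, 0, 0, -1, 0], [0.46, 0, 0, 0, 0], [0.465, 0, 0, 0.5, 0], [0.47, 0, 0, 1, 0], [0.475, 0, 0, 1, 0], [0.48, 0, 0, 1, 0], [0.48, 0, 0, 0, 0]], force=20)

```text
t: 11.1
tool_pos: [0.5772, 0.1552, 0.1153]
tool_rot: [-2.304, -2.133, 0.003]
contact_force: [-6.0, -0.6, 3.7]
opening: 0.0407
grip_force: 7.0
```

```bash
cat > b.py <<'E'
from h import *
import sys
o=get_obs();W=cam("wrist",o);im=get_image("wrist")[...,::-1];cv2.imwrite(f"pics/{sys.argv[1]}.png",im)
print(o["t"],o["tool_pos"].round(4) if hasattr(o["tool_pos"],"round") else o["tool_pos"])
c=im.astype(int);m=(c[...,2]<140)&(c[...,2]>c[...,0]+20)&(c[...,1]<80)
for v in(10,60,110,160):
    r=np.where(m[v,150:560])[0]+150
    if len(r): print(v,np.percentile(r,[2,98]))
E
python3 b.py w4
python3 - <<'E'
import cv2,numpy as np
c=cv2.imread("pics/w3.png").astype(int);m=(c[...,2]<140)&(c[...,2]>c[...,0]+20)&(c[...,1]<80)
for v in(10,60,110,160):
    r=np.where(m[v,150:560])[0]+150;print(v,np.percentile(r,[2,98]))
E
```

```text
11.1 [0.5772 0.1552 0.1153]
10 [256.56 379.44]
60 [250.64 377.36]
110 [252.54 374.46]
160 [252.1 372.9]
10 [261.84 379.58]
60 [252.72 499.28]
110 [254.64 499.36]
160 [272.24 500.76]
```

servo_tool(increments=[[0.485, 0, -0.5, 0.5, 0], [0.49, 0, -0.5, 1, 0], [0.495, 0, -0.5, 1, 0], [0.5, 0, -0.5, 1, 0], [0.505, 0, -0.3, 1, 0], [0.51, 0, 0, 1, 0], [0.51, 0, 0, 0, 0]])

```text
t: 12.02
tool_pos: [0.576, 0.1552, 0.1104]
tool_rot: [2.305, 2.134, 0.0]
contact_force: [0.2, 0.8, 0.8]
opening: 0.0436
grip_force: 1.7
```

```bash
python3 b.py w5
```

```text
12.025 [0.576  0.1552 0.1104]
10 [245.82 381.18]
60 [247.74 379.26]
110 [249.64 376.36]
160 [253.56 373.68]
```

servo_tool(increments=[[0.515, 0, -0.3, 1, 0], [0.52, 0, -0.3, 1, 0], [0.525, 0, -0.3, 1, 0], [0.53, 0, -0.3, 1, 0], [0.535, 0, 0, 1, 0], [0.54, 0, 0, 1, 0], [0.54, 0, 0, 0, 0]])

```text
t: 12.95
tool_pos: [0.5746, 0.1553, 0.1042]
tool_rot: [-2.305, -2.134, 0.0]
contact_force: [0.1, -0.5, 0.4]
opening: 0.0458
grip_force: 0.0
```

```bash
python3 b.py w6
python3 - <<'E'
from h import *
isc=get_image("scene")[...,::-1];cv2.imwrite("pics/scene6.png",isc);w=cv2.imread("pics/w6.png")
cv2.imwrite("pics/m6.png",np.vstack([cv2.resize(w,(400,300)),cv2.resize(isc[220:355,270:450],(400,300),interpolation=cv2.INTER_CUBIC)]))
E
```

```text
12.95 [0.5746 0.1553 0.1042]
10 [247.84 384.16]
60 [249.76 382.24]
110 [251.66 379.34]
160 [252.6 377.4]
```

View pics/m6.png

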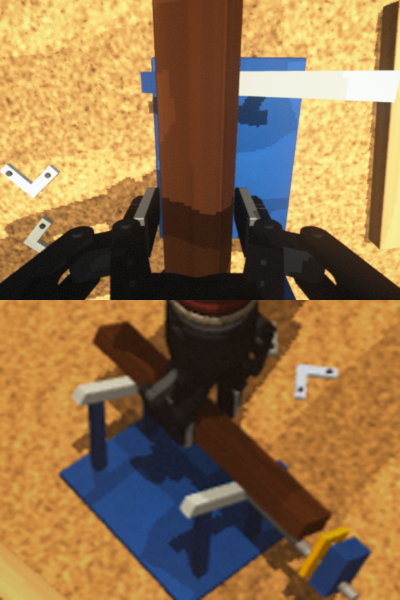

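The bar now lies across both rails with the fingers loose around it, and its +y end is just short of the pad. The downhill finger is blocking the last slide, so I'll shift the fingers downhill gently.

servo_tool(increments=[[0.54, 0, -1, 0, 0], [0.54, 0, -1, 0, 0], [0.54, 0, -1, 0, 0], [0.54, 0, -0.7, 0, 0], [0.54, 0, 0, 0, 0]])

```text
t: 13.68
tool_pos: [0.5708, 0.1556, 0.1043]
tool_rot: [-2.305, -2.134, -0.0]
contact_force: [0.2, 1.2, 0.3]
opening: 0.0462
grip_force: 0.0
```

```bash
python3 b.py w7
```

```text
13.675 [0.5708 0.1556 0.1043]
10 [247.78 381.22]
60 [249.7 379.3]
110 [252.58 376.42]
160 [253.54 375.46]
```

servo_tool(increments=[[0.54, 0, -0.5, 0, 0], [0.54, 0, 0, 0, 0]])

```text
t: 13.98
tool_pos: [0.5704, 0.1556, 0.1043]
tool_rot: [2.305, 2.134, 0.0]
contact_force: [0.2, 0.1, 0.0]
opening: 0.0462
grip_force: 0.0
```

servo_tool(increments=[[0.54, 0, -0.5, 0, 0], [0.54, 0, 0, 0, 0]])

```text
t: 14.22
tool_pos: [0.5699, 0.1557, 0.1043]
tool_rot: [-2.305, -2.134, 0.0]
contact_force: [0.6, -0.1, 0.7]
opening: 0.0461
grip_force: 0.0
```

```bash
python3 b.py w8
```

```text
14.225 [0.5699 0.1557 0.1043]
10 [250.78 384.22]
60 [252.7 382.3]
110 [254.6 379.4]
160 [255.54 377.46]
```

servo_tool(increments=[[0.62, 0, 0, 0, 0], [0.62, 0, 0, -5, 0], [0.62, 0, 0, -20, 0], [0.62, 0, 0, -40, 0], [0, -30, 1, -15, 0], [0, -50, 0, 0, 0], [0, -55, 0, 0, 0], [0, -37, 0, 0, 0], [0, 0, 0, 10, 0], [0, 0, 0, 40, 0], [0, 0, 0, 34, 0], [0, 0, 0, 0, 0]])

```text
t: 15.78
tool_pos: [0.5554, -0.0146, 0.0975]
tool_rot: [-2.301, -2.132, 0.006]
contact_force: [-0.0, -0.1, 0.3]
opening: -0.0004
grip_force: 0.0
```

Run:
```python
from h import *
o=get_obs();print(o["t"],o["tool_pos"],o["opening"],o["contact_force"])
O=np.array([.5585,.154]);y=np.array([.0767,.997]);x=np.array([.997,-.0767]);d=np.array(o["tool_pos"][:2])-O;print("u,y",d@x,d@y)
W=cam("wrist",o);S=cam("scene")
im=get_image("wrist")[...,::-1];cv2.imwrite("pics/w9.png",im);isc=get_image("scene")[...,::-1];cv2.imwrite("pics/scene9.png",isc)
for n,i,r in(("w",im,None),("s",isc,(270,220,450,355))):
    c=i.astype(int);m=(c[...,2]<140)&(c[...,2]>c[...,0]+20)&(c[...,1]<80)
    if r: q=np.zeros_like(m);q[r[1]:r[3],r[0]:r[2]]=m[r[1]:r[3],r[0]:r[2]];m=q
    m=cv2.morphologyEx(m.astype(np.uint8),cv2.MORPH_OPEN,np.ones((3,3)))
    k=big(m)[0];print(n,cv2.contourArea(k),cv2.approxPolyDP(k,3,True)[:,0].tolist())
```

```text
15.775 [ 0.55535508 -0.01461384  0.09751692] -0.00037068169076978386 [-0.01901464 -0.14796912  0.28197054]
u,y 0.00979720089919029 -0.16834920927923508
w 35016.0 [[248, 0], [260, 244], [364, 264], [384, 249], [391, 152], [402, 154], [391, 143], [397, 0]]
s 2714.0 [[320, 220], [316, 227], [325, 225], [320, 230], [310, 230], [314, 233], [312, 237], [304, 237], [324, 249], [322, 253], [329, 253], [401, 325], [391, 331], [391, 336], [401, 346], [398, 352], [413, 354], [397, 333], [404, 335], [401, 328], [416, 322], [419, 314], [329, 230], [326, 220]]
```

```bash
cat > d.py <<'E'
from h import *
O=np.array([.5585,.154,.09]);y=np.array([.0767,.997,0]);x=np.array([.997,-.0767,0])
def dk(X,Y,Z):
    c,s=.8660,.5;return O+y*Y+x*(c*X-s*Z)+np.array([0,0,1])*(s*X+c*Z)
E
python3 - <<'E'
from d import *
o=get_obs();W=cam("wrist",o);S=cam("scene")
for n,p in(("toe-top",(0,-.1355,.02)),("up-top",(.04,-.1355,.02)),("up-bot",(.04,-.1355,0)),("toe-bot",(0,-.1355,0))): print(n,proj(W,dk(*p)).round(1))
for Y in(-.1,0): print("line",Y,[proj(W,dk(a,Y,b)).round(1).tolist() for a,b in((0,.02),(.04,.02),(.04,0))])
for n,p in(("toe-top",(0,.1445,.02)),("up-top",(.04,.1445,.02)),("up-bot",(.04,.1445,0)),("toe-bot",(0,.1445,0))): print("S",n,proj(S,dk(*p)).round(1))
im=cv2.imread("pics/w9.png").astype(int);print([im[100,u].tolist() for u in range(244,264,3)]);print([im[100,u].tolist() for u in range(350,404,4)])
E
```

```text
toe-top [248.3 244.3]
up-top [350.4 263.4]
up-bot [374.7 246.6]
toe-bot [280.3 231.6]
line -0.1 [[243.3, 141.7], [353.8, 145.2], [379.5, 142.2]]
line 0 [[223.6, -257.5], [367.7, -342.7], [398.5, -266.6]]
S toe-top [420.3 315.1]
S up-top [408.2 319.6]
S up-bot [403.5 327.3]
S toe-bot [415.6 322.7]
[[114, 200, 243], [103, 188, 239], [97, 164, 222], [38, 47, 76], [36, 64, 114], [37, 64, 115], [30, 61, 109]]
[[28, 47, 88], [26, 49, 88], [28, 45, 85], [24, 46, 86], [28, 51, 89], [23, 46, 84], [25, 43, 72], [23, 40, 72], [25, 43, 71], [30, 42, 76], [26, 38, 73], [115, 79, 61], [153, 94, 52], [150, 90, 51]]
```

Run:
```python
from d import *
o=get_obs();W=cam("wrist",o);im=cv2.imread("pics/w9.png");hsv=cv2.cvtColor(im,cv2.COLOR_BGR2HSV)
for n,p in(("toe top dn",(-.012,-.075,.012)),("toe top up",(0,-.075,.012)),("bar edge",(0,-.075,.02)),("toe face bottom",(-.012,-.075,0))): print(n,proj(W,dk(*p)).round(1))
for Y in(-.081,-.069):print(proj(W,dk(-.012,Y,.012)).round(1))
b=(hsv[...,0]>95)&(hsv[...,0]<128)&(hsv[...,1]>90)
for v in range(0,110,6):
    r=np.where(b[v,150:300])[0]+150
    print(v,(r.min(),r.max(),len(r)) if len(r) else None, hsv[v,215:265:4].tolist() if v in(24,36) else "")
```

```text
toe top dn [227.3  64.8]
toe top up [255.1  62.4]
bar edge [239.2  59.2]
toe face bottom [249.4  68.6]
[228.4  83.5]
[226.2  45.5]
0 None 
6 None 
12 None 
18 None 
24 None [[16, 153, 211], [18, 146, 239], [17, 154, 230], [16, 155, 220], [16, 154, 219], [17, 155, 217], [17, 153, 226], [17, 156, 219], [16, 147, 206], [11, 171, 91], [11, 178, 93], [10, 174, 95], [11, 188, 87]]
30 None 
36 None [[16, 151, 226], [16, 151, 211], [16, 155, 198], [17, 152, 227], [17, 150, 229], [17, 150, 233], [19, 141, 239], [22, 132, 238], [18, 147, 233], [9, 170, 78], [11, 180, 95], [10, 186, 92], [10, 178, 90]]
42 None 
48 (np.int64(239), np.int64(249), 11) 
54 (np.int64(235), np.int64(249), 15) 
60 (np.int64(235), np.int64(249), 15) 
66 (np.int64(236), np.int64(250), 15) 
72 (np.int64(236), np.int64(250), 15) 
78 (np.int64(236), np.int64(251), 16) 
84 (np.int64(237), np.int64(251), 15) 
90 None 
96 None 
102 None 
108 None
```

servo_tool(increments=[[0, 10, 1, 0, 0], [0, 6, 1, 0, 0], [0, 2, 0, 0, 0], [0, 2, 0, 0, 0], [0, 2, 0, 0, 0], [0, 2, 0, 0, 0], [0, 2, 0, 0, 0], [0, 2, 0, 0, 0], [0, 2, 0, 0, 0], [0, 0, 0, 0, 0]])

```text
t: 17.12
tool_pos: [0.562, 0.0142, 0.1003]
tool_rot: [-2.305, -2.134, -0.001]
contact_force: [1.3, 0.2, 0.3]
opening: -0.0001
grip_force: 0.0
```

servo_tool(increments=[[0, 2, 0, 0, 0], [0, 2, 0, 0, 0], [0, 2, 0, 0, 0], [0, 0, 0, 0, 0]])

```text
t: 17.62
tool_pos: [0.5625, 0.0201, 0.1003]
tool_rot: [-2.305, -2.134, -0.001]
contact_force: [0.0, -0.2, 0.6]
opening: -0.0001
grip_force: 0.0
```

```bash
cat > e.py <<'E'
from d import *
import sys
o=get_obs();d=np.array(o["tool_pos"])-O;print(round(o["t"],2),"u,y",d@x,d@y,np.round(o["contact_force"],2))
W=cam("wrist",o);im=get_image("wrist")[...,::-1];cv2.imwrite(f"pics/{sys.argv[1]}.png",im)
c=im.astype(int);m=(c[...,2]<140)&(c[...,2]>c[...,0]+20)&(c[...,1]<80)
k=big(cv2.morphologyEx(m.astype(np.uint8),cv2.MORPH_OPEN,np.ones((3,3))))[0];print(cv2.approxPolyDP(k,4,True)[:,0].tolist())
print("y end",[((onz(W,(u,v),z)-O)@y).round(4) for u,v,z in [(*k[k[:,0,0]<290][:,0][np.argmax(k[k[:,0,0]<290][:,0,1])],.1073)]])
E
python3 e.py w10
```

```text
17.62 u,y 0.014247929347342448 -0.13315323923803016 [ 0.03 -0.24  0.61]
[[236, 0], [245, 176], [241, 196], [248, 220], [251, 299], [348, 325], [368, 302], [380, 0]]
y end [np.float64(-0.125)]
```

servo_tool(increments=[[0, 2, 0, 0, 0], [0, 2, 0, 0, 0], [0, 1, 0, 0, 0], [0, 0, 0, 0, 0]])

```text
t: 18.18
tool_pos: [0.5628, 0.025, 0.1003]
tool_rot: [-2.305, -2.134, -0.0]
contact_force: [-0.3, -0.3, -0.9]
opening: -0.0002
grip_force: 0.2
```

servo_tool(increments=[[0, 1, 0, 0, 0], [0, 1, 0, 0, 0], [0, 0, 0, 0, 0]])

```text
t: 18.55
tool_pos: [0.563, 0.0268, 0.1003]
tool_rot: [2.305, 2.134, -0.0]
contact_force: [-0.2, -1.0, 0.5]
opening: 0.0004
grip_force: 0.7
```

servo_tool(increments=[[0, 1, 0, 0, 0], [0, 1, 0, 0, 0], [0, 0, 0, 0, 0]])

```text
t: 18.92
tool_pos: [0.5631, 0.0284, 0.1003]
tool_rot: [2.305, 2.134, -0.001]
contact_force: [-2.4, -3.6, 0.1]
opening: 0.0
grip_force: 2.4
```

```bash
python3 e.py w11
```

```text
18.93 u,y 0.014184025237412357 -0.12488840557901595 [-2.38 -3.6   0.06]
[[235, 0], [250, 296], [347, 326], [368, 301], [380, 0]]
y end [np.float64(-0.1171)]
```

servo_tool(increments=[[0, 1, 0, 0, 0], [0, 0, 0, 0, 0]])

```text
t: 19.23
tool_pos: [0.5632, 0.0292, 0.1003]
tool_rot: [2.305, 2.134, -0.001]
contact_force: [-0.9, -5.2, 0.9]
opening: 0.0004
grip_force: 2.7
```

servo_tool(increments=[[0, 1, 0, 0, 0], [0, 0, 0, 0, 0]])

```text
t: 19.48
tool_pos: [0.5632, 0.0299, 0.1003]
tool_rot: [2.305, 2.133, -0.002]
contact_force: [-1.7, -7.0, 1.2]
opening: 0.0
grip_force: 3.3
```

```bash
python3 e.py w12
```

```text
19.48 u,y 0.01422169186500715 -0.12335798706984329 [-1.71 -7.05  1.22]
[[235, 0], [251, 299], [348, 326], [368, 302], [380, 0]]
y end [np.float64(-0.1156)]
```

Run:
```python
from d import *
S=cam("scene");now=get_image("scene")[...,::-1];cv2.imwrite("pics/scene12.png",now);old=cv2.imread("pics/scene9.png")
for n,Y in(("pad out",.159),("home",.165),("end9",.1445)):print(n,[proj(S,dk(a,Y,b)).round(1).tolist() for a,b in((0,.018),(.036,.018),(.036,-.02))])
for n,i in(("old",old),("now",now)):
    h=cv2.cvtColor(i,cv2.COLOR_BGR2HSV);r=np.s_[300:370,385:450];q=h[r]
    yl=(q[...,0]>18)&(q[...,0]<34)&(q[...,1]>190)&(q[...,2]>90);bl=(q[...,0]>98)&(q[...,0]<125)&(q[...,1]>120)
    for nm,m in(("Y",yl),("B",bl)):
        k=big(m)[0];print(n,nm,cv2.contourArea(k),(cv2.boxPoints(cv2.minAreaRect(k))+[385,300]).round(1).tolist(),k[:,0].mean(0)+[385,300])
cv2.imwrite("pics/m12.png",np.hstack([cv2.resize(i[295:365,380:450],(400,400),interpolation=cv2.INTER_CUBIC) for i in(old,now)]))
```

```text
pad out [[425.3, 320.9], [414.4, 325.1], [405.4, 339.6]]
home [[427.5, 323.1], [416.7, 327.3], [407.6, 341.8]]
end9 [[419.9, 315.9], [409.0, 319.9], [400.1, 334.4]]
old Y 134.5 [[400.8, 340.0], [421.6, 317.9], [427.5, 323.4], [406.7, 345.6]] [414.81967213 331.75409836]
old B 248.5 [[406.5, 343.5], [426.0, 324.0], [435.0, 333.0], [415.5, 352.5]] [421.42622951 338.49180328]
now Y 56.5 [[404.0, 343.0], [425.5, 321.5], [430.0, 326.0], [408.5, 347.5]] [417.33898305 334.30508475]
now B 202.0 [[408.0, 345.0], [427.5, 325.5], [435.0, 333.0], [415.5, 352.5]] [422.06896552 339.0862069 ]
```

View pics/m12.png

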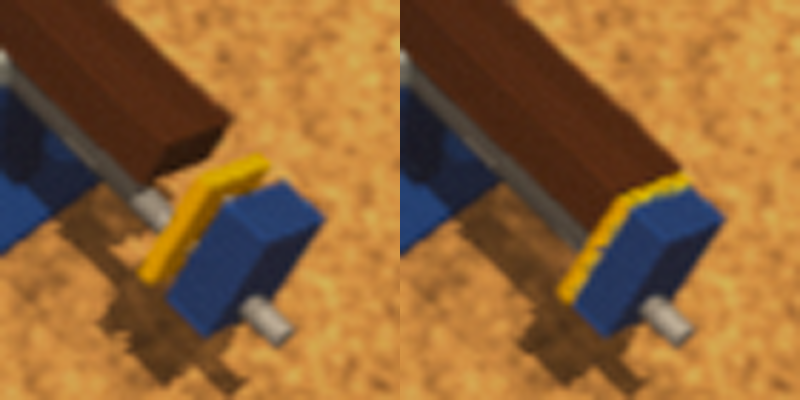

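The pad now sits flush against its block, so it is fully home. I'll retract from the end and check for spring-back and the toe gap numerically.

servo_tool(increments=[[0, -2, 0, 0, 0], [0, -3, 0, 0, 0], [0, -10, 0, 0, 0], [0, -15, 0, 0, 0], [0, -12, 0, 0, 0], [0, 0, 0, 0, 0]])

```text
t: 20.32
tool_pos: [0.56, -0.0121, 0.1004]
tool_rot: [-2.307, -2.132, -0.0]
contact_force: [0.1, 0.3, 0.3]
opening: 0.0002
grip_force: 0.0
```

```bash
cat > f.py <<'E'
from d import *
import sys
o=get_obs();d=np.array(o["tool_pos"])-O;print(round(o["t"],2),"u,y,z",d@x,d@y,d[2]+.09,np.round(o["contact_force"],2))
i=get_image("scene")[...,::-1];cv2.imwrite(f"pics/s{sys.argv[1]}.png",i)
h=cv2.cvtColor(i,cv2.COLOR_BGR2HSV);q=h[300:370,385:450]
for nm,m in(("Y",(q[...,0]>18)&(q[...,0]<34)&(q[...,1]>190)&(q[...,2]>90)),("B",(q[...,0]>98)&(q[...,0]<125)&(q[...,1]>120))):
    k=big(m)[0];print(nm,cv2.contourArea(k),k[:,0].mean(0)+[385,300])
im=get_image("wrist")[...,::-1];cv2.imwrite(f"pics/w{sys.argv[1]}.png",im);hs=cv2.cvtColor(im,cv2.COLOR_BGR2HSV)
b=(hs[...,0]>95)&(hs[...,0]<128)&(hs[...,1]>90);W=cam("wrist",o)
for Y in(-.075,.075):
    p=proj(W,dk(-.006,Y,.012));print("toe",Y,p.round(1),"pred dn/bar",proj(W,dk(-.012,Y,.012)).round(1),proj(W,dk(0,Y,.02)).round(1))
    v0=int(round(p[1]))
    if 8<v0<470:
        for v in range(v0-8,v0+9,4):
            lo=max(0,int(p[0])-40);r=np.where(b[v,lo:int(p[0])+40])[0]+lo;print(v,(r.min(),r.max(),len(r)) if len(r) else None)
E
python3 f.py 13
```

```text
20.32 u,y,z 0.014275287256796177 -0.16552095198601324 0.10035376728217114 [0.14 0.26 0.26]
Y 68.0 [416.36206897 333.24137931]
B 242.0 [421.56666667 338.65      ]
toe -0.075 [235.8  74. ] pred dn/bar [222.3  75. ] [233.7  70.4]
66 (np.int64(223), np.int64(236), 14)
70 (np.int64(224), np.int64(236), 13)
74 (np.int64(224), np.int64(237), 14)
78 (np.int64(224), np.int64(237), 14)
82 (np.int64(224), np.int64(237), 14)
toe 0.075 [ 196.9 -638.6] pred dn/bar [ 178.3 -615.4] [ 189.1 -727. ]
```

servo_tool(increments=[[0, 0, 0, -30, 0], [0, 0, 0, -35, 0], [0.62, 30, -1, -5, 0], [0.62, 50, 0, 0, 0], [0.62, 55, 0, 0, 0], [0.62, 40, 0, 0, 0], [0.62, 13, 0, 0, 0], [0.62, 0, 0, 20, 0], [0.62, 0, 0, 30, 0], [0.62, 0, 0, 16, 0], [0.62, 0, 0, 0, 0]])

```text
t: 21.8
tool_pos: [0.5721, 0.1752, 0.1017]
tool_rot: [-2.305, -2.131, 0.006]
contact_force: [0.3, -0.3, 0.3]
opening: 0.0528
grip_force: 0.0
```

servo_tool(increments=[[0.62, 0, -1, 0, 0], [0.62, 0, -1, 0, 0], [0.62, 0, -1, 0, 0], [0.62, 0, 0, 0, 0]])

```text
t: 22.3
tool_pos: [0.5707, 0.1768, 0.1048]
tool_rot: [2.305, 2.134, 0.001]
contact_force: [-0.9, -0.1, -0.4]
opening: 0.053
grip_force: 0.0
```

servo_tool(increments=[[0.62, 0, -0.5, 0, 0], [0.62, 0, -0.5, 0, 0], [0.62, 0, 0, 0, 0]])

```text
t: 22.68
tool_pos: [0.5695, 0.1768, 0.1042]
tool_rot: [-2.305, -2.134, 0.0]
contact_force: [0.9, -0.1, 0.2]
opening: 0.0532
grip_force: 0.0
```

```bash
python3 f.py 14; python3 b.py w14b
```

```text
22.68 u,y,z 0.009183725433245983 0.02354933199917349 0.10422653146960273 [ 0.89 -0.13  0.15]
Y 69.0 [416.34482759 333.24137931]
B 244.5 [421.50819672 338.54098361]
toe -0.075 [270.6 498.1] pred dn/bar [260.6 492.6] [270.9 517.6]
toe 0.075 [257.8 188.1] pred dn/bar [245.2 186.8] [257.4 192.6]
180 (np.int64(247), np.int64(259), 13)
184 (np.int64(248), np.int64(259), 12)
188 (np.int64(248), np.int64(259), 12)
192 (np.int64(248), np.int64(259), 12)
196 (np.int64(248), np.int64(259), 12)
22.775 [0.5695 0.1767 0.1043]
10 [256.8 391.2]
60 [256.74 388.26]
110 [260.6 385.4]
160 [261.54 383.46]
```

servo_tool(increments=[[0.62, 0, 2, 0, 0], [0.62, -25, 0, 0, 0], [0.62, -30, 0, 0, 0], [0.62, 0, -1.5, 0, 0], [0.62, 0, -1, 0, 0], [0.62, 0, -0.5, 0, 0], [0.62, 0, 0, 0, 0]])

```text
t: 23.7
tool_pos: [0.5643, 0.1227, 0.1043]
tool_rot: [-2.304, -2.135, -0.0]
contact_force: [0.1, -0.3, 0.1]
opening: 0.0532
grip_force: 0.0
```

servo_tool(increments=[[0.62, 0, -0.5, 0, 0], [0.62, 0, -0.5, 0, 0], [0.62, 0, 0, 0, 0]])

```text
t: 24.08
tool_pos: [0.5633, 0.1222, 0.1043]
tool_rot: [2.305, 2.134, 0.0]
contact_force: [1.1, 0.6, 0.2]
opening: 0.0527
grip_force: 0.1
```

```bash
python3 f.py 15; python3 b.py w15b
```

```text
24.07 u,y,z 0.007241900809192558 -0.03137402035321831 0.10431089554920546 [1.1  0.62 0.17]
Y 71.5 [416.23728814 333.11864407]
B 243.5 [421.50819672 338.49180328]
toe -0.075 [271.  402.2] pred dn/bar [260.1 397.7] [271.4 418. ]
394 (np.int64(261), np.int64(271), 11)
398 (np.int64(262), np.int64(271), 10)
402 (np.int64(262), np.int64(271), 10)
406 (np.int64(262), np.int64(272), 11)
410 (np.int64(264), np.int64(272), 9)
toe 0.075 [256.9  24. ] pred dn/bar [242.8  26. ] [256.3  16.6]
16 (np.int64(246), np.int64(258), 13)
20 (np.int64(246), np.int64(258), 13)
24 (np.int64(246), np.int64(259), 14)
28 (np.int64(246), np.int64(259), 14)
32 (np.int64(246), np.int64(259), 14)
24.175 [0.5633 0.1221 0.1043]
10 [262.8 397.2]
60 [263.72 394.28]
110 [265.64 392.36]
160 [267.52 388.48]
```

servo_tool(increments=[[0.62, 0, 2, 0, 0], [0.62, 0, 0, -15, 0], [0.62, 0, 0, -45, 0], [0, -20, 2, -10, 0], [0, -50, 1, 0, 0], [0, -40, 0, 0, 0], [0, -12, 0, 0, 0], [0, 0, 0, 30, 0], [0, 0, 0, 30, 0], [0, 0, 0, 14, 0], [0, 0, 0, 0, 0]])

```text
t: 25.6
tool_pos: [0.5581, 0.0003, 0.0992]
tool_rot: [-2.304, -2.133, 0.002]
contact_force: [-0.7, -0.5, 1.0]
opening: 0.0002
grip_force: 0.0
```

servo_tool(increments=[[0, 8, 0, 0, 0], [0, 6, 0, 0, 0], [0, 4, 0, 0, 0], [0, 2, 0, 0, 0], [0, 2, 0, 0, 0], [0, 1, 0, 0, 0], [0, 1, 0, 0, 0], [0, 0, 0, 0, 0]])

```text
t: 26.6
tool_pos: [0.5607, 0.024, 0.1003]
tool_rot: [-2.305, -2.134, 0.0]
contact_force: [-0.7, -0.5, -0.3]
opening: 0.0
grip_force: 0.0
```

```bash
python3 f.py 16 | head -3
```

```text
26.6 u,y,z 0.012183814606717396 -0.1294453979352557 0.10026608441238108 [-0.72 -0.49 -0.35]
Y 72.5 [416.25423729 333.11864407]
B 243.5 [421.49180328 338.50819672]
```

servo_tool(increments=[[0, 1, 0, 0, 0], [0, 1, 0, 0, 0], [0, 1, 0, 0, 0], [0, 0, 0, 0, 0]])

```text
t: 27.2
tool_pos: [0.561, 0.0268, 0.1003]
tool_rot: [2.305, 2.134, -0.001]
contact_force: [-0.1, -1.0, 0.2]
opening: -0.0001
grip_force: 0.6
```

servo_tool(increments=[[0, 1, 0, 0, 0], [0, 1, 0, 0, 0], [0, 0, 0, 0, 0]])

```text
t: 27.58
tool_pos: [0.5611, 0.0285, 0.1003]
tool_rot: [2.305, 2.134, -0.001]
contact_force: [-0.8, -4.8, 0.6]
opening: -0.0
grip_force: 2.3
```

```bash
python3 f.py 17
```

```text
27.57 u,y,z 0.012244242000082632 -0.12496310985853529 0.10033252131075335 [-0.77 -4.84  0.61]
Y 61.0 [416.82758621 333.75862069]
B 222.5 [421.77966102 338.84745763]
toe -0.075 [248.1 193.8] pred dn/bar [235.4 192.4] [247.  198.9]
186 (np.int64(237), np.int64(247), 11)
190 (np.int64(237), np.int64(247), 11)
194 (np.int64(237), np.int64(247), 11)
198 (np.int64(237), np.int64(248), 12)
202 (np.int64(237), np.int64(248), 12)
toe 0.075 [ 219.7 -387.9] pred dn/bar [ 202.6 -374.1] [ 215.2 -439.7]
```

servo_tool(increments=[[0, -0.5, 0, 0, 0], [0, -0.5, 0, 0, 0], [0, -0.5, 0, 0, 0], [0, -0.5, 0, 0, 0], [0, -0.5, 0, 0, 0], [0, -0.5, 0, 0, 0], [0, -1, 0, 0, 0], [0, -10, 0, 0, 0], [0, -10, 0, 0, 0], [0, 0, 0, -35, 0], [0, 0, 0, -40, 0], [0, 0, 0, 0, 0]])

```text
t: 29.18
tool_pos: [0.5619, 0.004, 0.18]
tool_rot: [2.301, 2.129, 0.008]
contact_force: [0.7, -0.3, -0.1]
opening: -0.0
grip_force: 0.0
```

```bash
python3 f.py 18|head -3
```

```text
29.18 u,y,z 0.014855911839483562 -0.1492978827201124 0.17998133773855043 [ 0.72 -0.29 -0.1 ]
Y 68.0 [416.37931034 333.25862069]
B 241.0 [421.43548387 338.72580645]
```

servo_tool(increments=[[0, 45, 0, 0, 0], [0, 50, 0, 0, 0], [0, 55, 0, 0, 0], [0, 45, 0, 0, 0], [0, 32, 0, 0, 0], [0, 0, 0, 0, 0]])

```text
t: 30.02
tool_pos: [0.5756, 0.2327, 0.173]
tool_rot: [-2.301, -2.136, 0.005]
contact_force: [0.5, -0.6, 0.1]
opening: -0.0002
grip_force: 0.0
```

Run:
```python
from d import *
def an(n,im,W):
    c=proj(W,dk(.005,.165,.018)).round(0).astype(int);print(n,"at",c)
    h=cv2.cvtColor(np.ascontiguousarray(im),cv2.COLOR_BGR2HSV)
    Y=(h[...,0]>18)&(h[...,0]<34)&(h[...,1]>180)&(h[...,2]>90);B=(h[...,0]>98)&(h[...,0]<125)&(h[...,1]>110)
    for X in(.0,.008,.016,.024):
        u=int(proj(W,dk(X,.165,.018))[0]);vs=np.arange(max(0,c[1]-60),min(479,c[1]+50))
        y=vs[Y[vs,u]];b=vs[B[vs,u]]
        f=lambda v,Z=.018:((onz(W,(u,v),dk(X,0,Z)[2])-O)@globals()['y']*1000).round(1)
        if len(y) and len(b): b=b[b<y.max()+5];print(X,"Y rows",y.min(),y.max(),"B",b.min(),b.max(),"padface",f(y.max()+.5),"padback",f(y.min()-.5),"block front",f(b.max()+.5),"block back",f(b.min()-.5))
o=dict(np.load("w1.npz"));an("w1",cv2.imread("pics/w1.png"),cam("wrist",o))
o=get_obs();im=get_image("wrist")[...,::-1];cv2.imwrite("pics/w18.png",im);print(o["t"],o["tool_pos"]);an("now",im,cam("wrist",o))
```

```text
w1 at [283 100]
0.008 Y rows 100 108 B 69 91 padface 158.4 padback 165.6 block front 171.9 block back 189.8
0.016 Y rows 100 108 B 68 91 padface 158.0 padback 165.1 block front 171.4 block back 189.8
0.024 Y rows 99 108 B 67 90 padface 157.6 padback 165.5 block front 171.7 block back 189.9
30.025 [0.57556844 0.23270564 0.17300244]
now at [282 100]
0.008 Y rows 86 98 B 43 83 padface 165.5 padback 171.3 block front 172.2 block back 190.0
0.016 Y rows 85 97 B 41 82 padface 165.8 padback 171.5 block front 172.4 block back 190.2
0.024 Y rows 85 97 B 40 82 padface 165.6 padback 171.2 block front 172.1 block back 189.9
```

```bash
python3 - <<'E'
import cv2
a=cv2.imread("pics/w18.png");
for u in(290,300): print([a[v,u,::-1].tolist() for v in range(79,104)])
b=cv2.imread("pics/w1.png");print([b[v,300,::-1].tolist() for v in range(88,112)])
E
python3 f.py 19
```

```text
[[53, 73, 117], [54, 76, 121], [56, 75, 120], [58, 78, 120], [64, 80, 118], [100, 95, 95], [183, 147, 68], [230, 180, 43], [239, 193, 41], [239, 194, 43], [239, 193, 41], [238, 191, 40], [239, 193, 41], [239, 194, 41], [239, 195, 41], [239, 195, 39], [239, 195, 40], [238, 192, 39], [231, 180, 38], [192, 142, 37], [123, 79, 28], [98, 59, 33], [103, 59, 30], [105, 59, 30], [107, 59, 29]]
[[56, 78, 121], [54, 79, 121], [53, 77, 121], [58, 79, 121], [74, 80, 110], [146, 121, 90], [221, 169, 53], [236, 188, 39], [238, 191, 37], [238, 191, 40], [238, 191, 38], [238, 191, 36], [238, 191, 37], [238, 190, 35], [239, 194, 42], [238, 191, 39], [238, 192, 37], [236, 188, 39], [224, 170, 35], [167, 114, 32], [108, 70, 30], [93, 53, 30], [94, 52, 28], [91, 52, 27], [97, 58, 31]]
[[51, 72, 114], [51, 72, 112], [44, 65, 103], [43, 52, 78], [44, 41, 49], [68, 55, 42], [137, 103, 61], [196, 147, 79], [207, 158, 85], [193, 144, 77], [157, 116, 55], [168, 140, 45], [206, 179, 39], [215, 189, 38], [214, 190, 37], [214, 187, 37], [214, 191, 40], [213, 188, 38], [194, 167, 31], [147, 120, 27], [104, 77, 26], [97, 68, 36], [102, 69, 38], [101, 73, 39]]
30.07 u,y,z 0.011258127797018637 0.07860648175526866 0.17321484245471622 [ 0.19 -0.79  0.3 ]
Y 58.0 [416.32142857 333.26785714]
B 243.0 [421.58333333 338.68333333]
toe -0.075 [280.7 469.2] pred dn/bar [273.5 465.6] [281.2 481.7]
461 (np.int64(285), np.int64(288), 2)
465 (np.int64(261), np.int64(313), 3)
469 None
473 None
477 (np.int64(246), np.int64(306), 6)
toe 0.075 [274.6 263.7] pred dn/bar [266.3 262. ] [275.  269.8]
256 (np.int64(268), np.int64(275), 8)
260 (np.int64(269), np.int64(275), 7)
264 (np.int64(269), np.int64(275), 7)
268 (np.int64(269), np.int64(276), 8)
272 (np.int64(272), np.int64(276), 5)
```

Yellow meets blue with no gap and meets the bar with no gap. The toe overlaps match the seated prediction at both rails. Now to clear the arm and hand in.

servo_tool(increments=[[0, 0, 0, -40, 0], [0, 0, 0, -40, 0], [0, 0, 0, 0, 0], [0, 0, 0, 0, 0]])

```text
t: 30.68
tool_pos: [0.5766, 0.2302, 0.2545]
tool_rot: [-2.307, -2.132, 0.002]
contact_force: [-1.2, -0.1, -0.5]
opening: -0.0002
grip_force: 0.0
```

```bash
python3 f.py 20 | head -3; python3 -c "
from station import *
print(finish_job())"
```

```text
30.68 u,y,z 0.012149390385991048 0.07739182627450554 0.25451520517355053 [-1.17 -0.08 -0.48]
Y 61.5 [416.54385965 333.07017544]
B 245.0 [421.6        338.66666667]
the job is handed in; nothing more can be done
None
```

I handed the job in at 30.7 s: by the camera checks, the walnut bar lies on both rails against both toes with the spring pad fully home, and the arm was clear of it; no verdict came back.

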